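# Square up the shortbread with a bench scraper

## Task

Take the bench scraper out of its wooden block and, with its edge down on the pastry board, push all six shortbread biscuits together up to the back rail and press them lightly against it, until they are closed up snug, no more than two deep; they break if pressed hard, so feel for the moment the group comes up firm. Move the biscuits with the scraper only, never with the gripper itself, and leave the other things alone. Then stand the scraper back in the slot of its block.

Things in the scene. Friction and masses are not known exactly. Their poses are not given: they have to be found in the camera images.
- board: dark wooden pastry board, 300 (x) by 420 (y) by 18 mm thick, fixed. Origin: centre of its underside, on the table; its working top is 18 mm above that. Its +x axis points across the board to the back rail, its y axis runs along the rail.
- rail: lighter wooden back rail fixed along the far (+x) edge of the board, 20 mm thick, 420 mm long, 30 mm high above the board's top, rigid. Origin: bottom of its front face at mid-length, at table height, 150 mm along +x from the board's origin; axes as the board's. Its front face is the plane x = 0 of this frame; the shortbread lies on the -x side.
- scraper: bench scraper, 0.2 kg: steel blade 180 mm wide (its y), 2 mm thick (its x), with a white handle bar on its top edge, 180 mm long (y), 20 mm thick (x), 26 mm tall. Origin: middle of the blade's lower edge; z points up to the handle, whose centre is 65 mm above. Starts blade down in its block, leaning up to 6 degrees. Either face may push.
- block: fixed wooden rest for the scraper, 57 mm (x) by 200 mm (y) by 43 mm high, with one slot along its y axis at x = 0, open on top and at both ends: 5 mm wide, flaring to 17 mm over the top 10 mm, its floor 12 mm above the table (31 mm deep). Origin: centre of its underside. Stands on either side of the board.
- cutter: copper ring-shaped biscuit cutter, 50 mm across, 28 mm high, standing on the board. Origin: centre of its underside. Leave alone.
- canister: white ceramic canister with a wooden lid, 90 mm across, 130 mm high. Origin: centre of its underside. Leave alone.
- mug: blue mug, 80 mm across, 95 mm high, beside the board. Origin: centre of its underside. Leave alone.
- mill: dark wooden pepper mill, 54 mm across, 168 mm high, beside the board. Origin: centre of its underside. Leave alone.
- short0: one of six loose round golden shortbread biscuits, 36 mm across, 14 mm thick, 16 g, lying flat. Origin: centre of its underside, z up. They start as a loose patch of about two rows of three, 60 to 200 mm short of the rail. How they nest is chance: the blade comes up firm anywhere from 55 to 72 mm from the rail. 5 to 9 N on the group is a snug push, over 12 N breaks it.
- short1: one of six loose round golden shortbread biscuits, 36 mm across, 14 mm thick, 16 g, lying flat. Origin: centre of its underside, z up. They start as a loose patch of about two rows of three, 60 to 200 mm short of the rail. How they nest is chance: the blade comes up firm anywhere from 55 to 72 mm from the rail. 5 to 9 N on the group is a snug push, over 12 N breaks it.
- short2: one of six loose round golden shortbread biscuits, 36 mm across, 14 mm thick, 16 g, lying flat. Origin: centre of its underside, z up. They start as a loose patch of about two rows of three, 60 to 200 mm short of the rail. How they nest is chance: the blade comes up firm anywhere from 55 to 72 mm from the rail. 5 to 9 N on the group is a snug push, over 12 N breaks it.
- short3: one of six loose round golden shortbread biscuits, 36 mm across, 14 mm thick, 16 g, lying flat. Origin: centre of its underside, z up. They start as a loose patch of about two rows of three, 60 to 200 mm short of the rail. How they nest is chance: the blade comes up firm anywhere from 55 to 72 mm from the rail. 5 to 9 N on the group is a snug push, over 12 N breaks it.
- short4: one of six loose round golden shortbread biscuits, 36 mm across, 14 mm thick, 16 g, lying flat. Origin: centre of its underside, z up. They start as a loose patch of about two rows of three, 60 to 200 mm short of the rail. How they nest is chance: the blade comes up firm anywhere from 55 to 72 mm from the rail. 5 to 9 N on the group is a snug push, over 12 N breaks it.
- short5: one of six loose round golden shortbread biscuits, 36 mm across, 14 mm thick, 16 g, lying flat. Origin: centre of its underside, z up. They start as a loose patch of about two rows of three, 60 to 200 mm short of the rail. How they nest is chance: the blade comes up firm anywhere from 55 to 72 mm from the rail. 5 to 9 N on the group is a snug push, over 12 N breaks it.

How it is judged:
By the outcome, as a careful person would: the job done as asked, in the order asked, and still so for the second after the job is handed in, with the robot touching nothing.
It also fails if it takes over 72 s, if anything falls off the work surface, if the arm or the gripper's body presses on something with over 40 N, if the wrist force passes 120 N, or if a joint passes its speed limit or range.

## Robot

A 6-joint arm with a two-finger parallel gripper is mounted at the origin on the work surface. World frame = base frame: x ahead of the robot, y to its left, z up, the work surface at z = 0. Lengths are in mm, angles in rad, forces in N, time in s.
With the tool pointing down it reaches from about 300 to 775 mm from the base axis. Payload 14.6 kg.
Tool frame: the origin (TCP) lies on the centre line of the jaws, within the pads' length; the fingertips stand 19 mm ahead of it and the grasp point (between the pads) is the TCP (bot.tip_reach is the distance from the TCP to the fingertips, in mm); z points along the fingers, y is the line along which they close (so a half turn about z gives the same grasp; the last joint's range is limited). The gripper opens to 85 mm and grips with 20 to 120 N. Pads are 22 mm wide; open, the fingers measure 114 mm over their backs; the gripper's body (76 mm by 85 mm) begins 54 mm behind the grasp point. The pads swing forward as they close: fully open they stand 13 mm farther back than shut.
Start: joints at [-1.333, 0.3, 1.521, -0, 1.321, -0.067], TCP at [165.049, -524.641, 250.281] pointing down, gripper open.
Joint ranges: [-3.03, 3.03], [-0.79, 2.21], [0.23, 2.52], [-1.04, 4.18], [0, 3.07], [-2.55, 2.55]. Speed limits (rad/s): [2.22, 2.22, 2.57, 3.14, 3.14, 3.14].

## Interface

Orientations are given as a unit quaternion [w, x, y, z].
In Python, from rig import bot gives the robot as it stands. Calls block until the motion is done:
- bot.move_to(position, orientation): joint-space move of the TCP to a pose.
- bot.servo_line(position, attitude=None, speed=150, until_force=None): straight line of the TCP; attitude=None keeps the orientation; speed is the mean speed in mm/s. With until_force (N) it stops when the force on the tool has changed by that much, and returns True; else False.
- bot.move_joints(angles): joint-space move.
- bot.move_gripper(opening, grip_force=None): finger opening in mm; grip_force is the grip in N (None keeps the last); returns when the fingers have stopped.
- bot.dwell(seconds).
- bot.ik(position, orientation): joint angles nearest the present ones, or None.
- bot.read_state(): the state.
- bot.read_camera(name): name is "scene" or "top" or "wrist"; returns a dict with "image" (384x512x3 uint8, blue, green, red), "depth" (384x512 float32, mm along the optical axis (not along the pixel's ray), 0 where there is no reading), "fovy" (degrees; the focal length in pixels is half the picture's height over the tangent of half this angle, whatever the lens; pixels are square), "cx", "cy" (the principal point, pixels), "eye" and "attitude" of the camera in the world; the wrist camera has in their place "mount" (4x4, takes a point from camera to tool coordinates, whose origin is the TCP and whose axes are the flange's). Camera axes: x right, y down, z forward; pixel columns grow to the right and rows downward; lengths in mm; the calibration is good to about 2 mm. A picture is of the moment at which its call begins: read the wrist's pose just before it.
A pose or a line that the arm cannot do raises bot.MotionError and nothing moves.
- bot.finish_job(): hands the job in; it is judged then, once.
The state is a dict: "clock": time; "joint_positions": joint angles; "qvel": joint speeds; "effort": joint torques, N m; "ee_pos": TCP position; "tool_rot": TCP orientation; "ft_force": force on the tool from outside, world axes, zero at the start; "moment": the same for the moment, N m; "grip_width": finger opening in mm; "grip_force": force on a finger pad.
Only numpy, scipy, OpenCV 4.12 (cv2) and the standard library are available. Lean on these libraries where they do the work, as an engineer would, in place of code of your own. Each camera call takes 0.05 s, during which the arm holds its last target. There are 200 camera calls.

## Working session

There is one attempt and no reset: what is moved stays moved. The work goes in short steps, each a Python script; the robot and the scene stay as the last script left them, time stands still between calls to the robot, and variables do not carry over. Pictures are saved under pics/ and viewed, at most 10 in all, crops included, and the job is handed in when it is done.

```bash
ls; mkdir -p pics; cat > h.py <<'E'
import numpy as np, cv2
from rig import bot
from scipy.spatial.transform import Rotation as R
def rot(q): return R.from_quat([q[1],q[2],q[3],q[0]]).as_matrix()
def quat(M):
    x,y,z,w=R.from_matrix(M).as_quat(); return [w,x,y,z]
def cloud(name):
    s=bot.read_state(); c=bot.read_camera(name)
    d=c["depth"]; h,w=d.shape; f=h/2/np.tan(np.radians(c["fovy"])/2)
    v,u=np.mgrid[:h,:w]
    P=np.stack([(u-c["cx"])*d/f,(v-c["cy"])*d/f,d],-1)
    if "mount" in c:
        T=np.array(c["mount"]); P=P@T[:3,:3].T+T[:3,3]
        P=P@rot(s["tool_rot"]).T+np.array(s["ee_pos"])
    else:
        A=np.array(c["attitude"]); A=rot(A) if A.size==4 else A
        P=P@A.T+np.array(c["eye"])
    P[d==0]=np.nan
    return c["image"],P
E
python3 - <<'E'
from h import *
for n in("top","scene"):
    im,P=cloud(n); cv2.imwrite(f"pics/{n}.png",im); np.savez(f"{n}.npz",im=im,P=P)
    c=bot.read_camera(n); print(n,c["eye"],c["attitude"],c["fovy"])
print(bot.read_state(), bot.tip_reach)
E
```

```text
pics
top [431.37878671 -16.9843208  995.06032948] [ 0.05869666 -0.6995855   0.71084351 -0.04285233] 55.59376315593458
scene [1283.08684066   72.33895021  503.50016988] [-0.32589795  0.58818492  0.64889225 -0.35604476] 54.85890094701265
{'clock': 0.2, 'joint_positions': array([-1.33259288e+00,  3.00279519e-01,  1.52131043e+00,  1.21936782e-05,
        1.32068163e+00, -6.66022810e-02]), 'qvel': array([-0.00075512, -0.0018005 , -0.00034484,  0.00101956, -0.00141213,
        0.00020828]), 'effort': array([ 1.06896518e-03, -5.43188131e+01, -3.61616278e+01, -6.37947124e-06,
        2.93024394e-03, -3.52111577e-06]), 'ee_pos': array([ 165.03168916, -524.54048302,  249.94091957]), 'tool_rot': array([-3.38714987e-04,  9.88409317e-01,  1.51812080e-01, -2.32050441e-05]), 'ft_force': array([0.05533266, 0.04662352, 0.74830476]), 'moment': array([ 0.03196596, -0.01057972, -0.0258291 ]), 'grip_force': 0.0, 'grip_width': 85.41404919170338} 19.0
```

View pics/top.png

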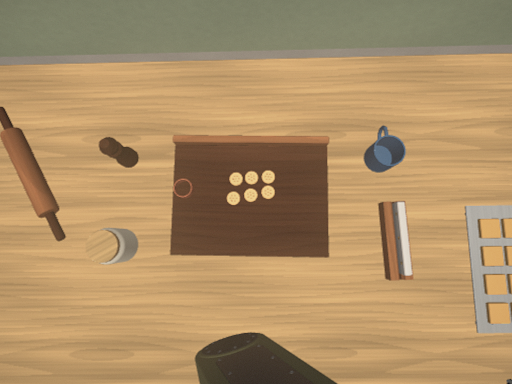

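View pics/scene.png

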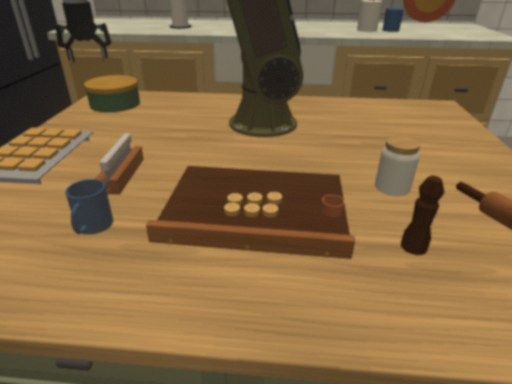

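The top view shows the rail along row ~139, biscuits at about (236,179), (252,178), (268,177), (233,198), (250,195) and (268,192), the cutter at (183,188), and the block at (395,240) with the white handle at (405,240). Next I measure these.

```bash
python3 - <<'E'
from h import *
D=np.load("top.npz"); im,P=D["im"],D["P"]; Z=P[...,2]; hsv=cv2.cvtColor(im,cv2.COLOR_BGR2HSV)
def box(m,n,sub=None):
    p=P[m]; p=p[np.isfinite(p).all(1)]
    r=cv2.minAreaRect(p[:,:2].astype(np.float32)); print(n,len(p),"c",np.round(r[0],1),"size",np.round(r[1],1),"ang",round(r[2],2),"z med",np.round(np.percentile(p[:,2],[5,50,95]),1),"mean",p.mean(0).round(1)); return p
v,u=np.mgrid[:384,:512]
reg=lambda a,b,c,d:(u>=a)&(u<=b)&(v>=c)&(v<=d)
box(reg(160,340,125,265)&(Z>10)&(Z<26),"board")
rp=box(reg(160,340,125,160)&(Z>40)&(Z<60),"rail top")
g=(hsv[...,2]>150)&reg(215,290,165,212)
n,l,st,c=cv2.connectedComponentsWithStats(g.astype(np.uint8))
for i in range(1,n):
    if st[i,4]>20: box(l==i,f"bisc{i}")
box(reg(365,425,190,290)&(Z>30)&(Z<50),"block top")
w=(hsv[...,1]<60)&(hsv[...,2]>120)&reg(365,425,190,290)
p=box(w,"handle"); 
box(w&(Z>65),"handle hi")
box(reg(365,425,190,290)&(Z>52),"all over block")
for a in((170,195,175,200),): box(reg(*a)&(Z>35)&(Z<60),"cutter")
box(reg(355,410,120,180)&(Z>60),"mug")
box(reg(85,140,225,268)&(Z>100),"canister"); box(reg(95,142,130,170)&(Z>60),"mill")
# slices of handle
for y0 in range(-800,0,30):
    q=p[(p[:,1]>=y0)&(p[:,1]<y0+30)]
    if len(q): print(y0,len(q),q[:,0].min().round(),q[:,0].max().round(),q[:,2].min().round(),q[:,2].max().round())
E
python3 - <<'E'
import cv2
a=cv2.imread('pics/top.png')[185:295,345:445]; b=cv2.imread('pics/scene.png')[120:210,80:180]
cv2.imwrite('pics/crop1.png',cv2.hconcat([cv2.resize(a,(400,440),interpolation=2),cv2.resize(b,(400,440),interpolation=2)]))
E
```

```text
board 16273 c [535.3  20.5] size [420.3 301.4] ang 88.36 z med [15.4 18.3 21.3] mean [530.2  18.1  18.3]
rail top 1206 c [694.1  16.2] size [419.9  21.2] ang 88.37 z med [43.9 47.8 50.8] mean [693.2  12.6  47.6]
bisc1 141 c [593.6  13.8] size [32.7 37.3] ang 83.99 z med [20.8 32.3 35.8] mean [593.2  14.   31.6]
bisc2 145 c [595.6 -31.6] size [36.6 36.2] ang 23.36 z med [18.8 32.  35.3] mean [594.4 -31.2  31.1]
bisc3 149 c [591.1  55.4] size [34.7 37. ] ang 65.09 z med [18.7 32.1 35.4] mean [590.2  55.5  31.3]
bisc4 149 c [554.3 -30.2] size [34.9 36.6] ang 55.38 z med [19.5 32.4 35.2] mean [553.1 -29.8  31.4]
bisc5 151 c [546.1  16.3] size [34.2 36.9] ang 43.28 z med [18.9 32.3 35.2] mean [545.9  16.5  31.3]
bisc6 145 c [538.2  62.8] size [33.8 34.3] ang 44.32 z med [21.7 32.2 35.2] mean [538.3  62.6  31.5]
block top 1067 c [ 421.6 -358.9] size [199.8  59.7] ang 2.23 z med [32.7 42.3 45.6] mean [ 416.9 -346.6   41.2]
handle 609 c [ 426.8 -368. ] size [177.2  39. ] ang 2.04 z med [85.2 89.8 92.6] mean [ 425.2 -359.3   87.9]
handle hi 584 c [ 426.4 -358.7] size [177.1  20.5] ang 2.23 z med [87.  89.8 92.6] mean [ 425.2 -358.2   89.8]
all over block 796 c [ 426.3 -358.4] size [179.6  22.1] ang 1.7 z med [72.  89.  92.4] mean [ 425.2 -355.8   86.8]
cutter 99 c [565.  196.3] size [48.1 48.2] ang 0.17 z med [37.3 45.2 47.7] mean [565.9 197.1  44.3]
mug 508 c [ 654.7 -340. ] size [ 79.2 102. ] ang 59.85 z med [62.3 83.4 96.5] mean [ 650.1 -335.3   82.5]
canister 1114 c [416.4 366.3] size [81.6 87.2] ang 65.96 z med [103.  129.9 132.7] mean [417.8 361.7 125.3]
mill 449 c [656.1 354.5] size [36.2 43.4] ang 60.05 z med [ 72.6 145.4 167. ] mean [652.9 349.6 133.4]
-410 25 348.0 516.0 40.0 46.0
-380 543 338.0 514.0 84.0 95.0
-350 41 398.0 515.0 85.0 94.0
```

View pics/crop1.png

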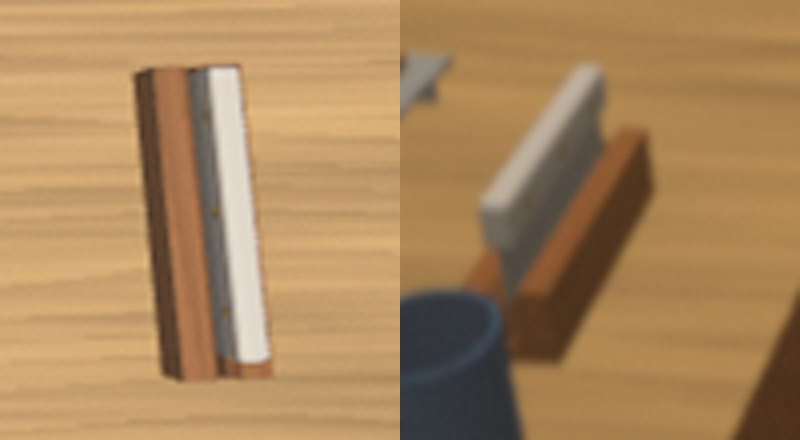

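Everything matches the given sizes. The block centre is about (421.6, −358.9), with its y axis 2.2° off world x. The rail's front face is about 684 mm ahead, with the board turned −1.6°. The crop shows the handle standing nearly upright in the slot. I'll move above the block and check from close by.

```bash
cat >> h.py <<'E'
def down(deg):  # tool down, tool x at deg from world x
    a=np.radians(deg); x=np.array([np.cos(a),np.sin(a),0]); z=np.array([0,0,-1.])
    return np.stack([x,np.cross(z,x),z],1)
E
python3 - <<'E'
from h import *
bot.move_to([424,-358.8,250],quat(down(2.2)))
s=bot.read_state(); print(s["clock"],s["ee_pos"],s["joint_positions"])
im,P=cloud("wrist"); cv2.imwrite("pics/w1.png",im); np.savez("w1.npz",im=im,P=P)
Z=P[...,2]
def box(m,n):
    p=P[m]; r=cv2.minAreaRect(p[:,:2].astype(np.float32)); print(n,len(p),np.round(r[0],1),np.round(r[1],1),round(r[2],2)); return p
m=np.abs(P[...,0]-424)<130; m&=np.abs(P[...,1]+359)<60
p=box(m&(Z>84)&(Z<97),"handle top")
q=box(m&(Z>41)&(Z<46),"block top")
a=np.c_[p[:,:2]-p[:,:2].mean(0),np.ones(len(p))]; print("plane",np.linalg.lstsq(a,p[:,2],rcond=None)[0],np.median(q[:,2]))
b=p[np.abs(p[:,0]-424)<60]; print(np.polyfit(b[:,0],b[:,1],1))
# lateral sections in block frame at several z
c=np.array([421.6,-358.9]); th=np.radians(2.2); d=np.array([np.cos(th),np.sin(th)]); nn=np.array([-d[1],d[0]])
W=P[m]; t=(W[:,:2]-c)@d; e=(W[:,:2]-c)@nn
for z0 in (30,42,60,70,80,90):
    k=(np.abs(W[:,2]-z0)<2.5); 
    if k.sum()>5: print(z0,k.sum(),"t",np.percentile(t[k],[1,99]).round(1),"e",np.percentile(e[k],[1,50,99]).round(1))
E
```

```text
1.375 [ 423.46221811 -359.435534    249.98301907] [-7.69661864e-01  3.12271681e-01  1.50559817e+00 -1.96571069e-04
  1.32369942e+00  7.63123299e-01]
handle top 4086 [ 429.6 -360.8] [179.   19.9] 2.1
block top 5991 [ 423.8 -360.7] [200.5  57.1] 1.98
plane [-7.73289741e-04  1.86604068e-03  8.94867791e+01] 42.935951539272935
[ 3.32608044e-02 -3.75008753e+02]
42 5915 t [-95.1 101.4] e [-30.1   9.5  26.2]
80 18 t [-52.3  71.2] e [-12.6  -2.1   7.9]
90 3836 t [-78.   95.6] e [-11.3  -2.    7.1]
```

View pics/w1.png

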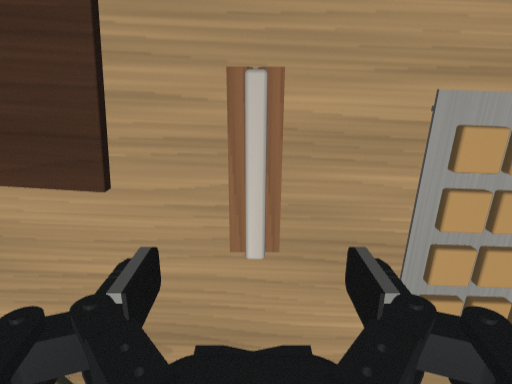

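The wrist view shows the handle upright in the slot: handle centre (429.6, −360.8), block (423.8, −360.7), angle 2.0°, handle top level at z 89.5. That fits the expected 90. Now I grasp and lift.

```bash
python3 - <<'E'
from h import *
Q=quat(down(2.0))
bot.servo_line([429.3,-360.7,140],Q,speed=150)
bot.servo_line([429.3,-360.7,77],Q,speed=60)
s=bot.read_state(); print(s["ee_pos"],s["ft_force"])
bot.move_gripper(24); bot.move_gripper(18,100); bot.dwell(0.3)
s=bot.read_state(); print(s["clock"],s["ee_pos"],s["grip_width"],s["grip_force"],s["ft_force"],s["moment"])
np.save("grasp.npy",s["ee_pos"])
bot.servo_line([429.3,-360.7,180],Q,speed=90); bot.dwell(0.2)
s=bot.read_state(); print(s["clock"],s["ee_pos"],s["tool_rot"],s["grip_width"],s["grip_force"],s["ft_force"],s["moment"])
im,P=cloud("wrist"); cv2.imwrite("pics/w2.png",im); np.savez("w2.npz",im=im,P=P)
for a in (88.4,-91.6):
  for x in (495,630): print(a,bot.ik([x,18,83],quat(down(a))))
m=(im.min(-1)>110)&(np.abs(P[...,2]-193)<12)&(np.abs(P[...,1]+360)<30)
p=P[m]; r=cv2.minAreaRect(p[:,:2].astype(np.float32)); print(len(p),r,np.percentile(p[:,2],[5,50,95]))
E
```

```text
[ 429.45834362 -360.85670552   77.42958562] [ 0.47746397 -0.6403787   0.39998585]
4.6333 [ 429.38952315 -360.83969989   77.15389252] 19.16786042889743 57.9403281211853 [ 0.02195929 -1.39691406  3.13555281] [-0.39729692  0.0506314  -0.0174321 ]
6.125 [ 429.22233846 -360.61928323  179.62922043] [-2.22965091e-04  9.99847413e-01  1.74655314e-02 -2.37918599e-04] 18.892587668213466 57.45779871940613 [ 0.55719133 -0.64581337 -3.24083727] [ 0.01433924 -0.00491196 -0.03801634]
88.4 [-3.76103397e-02  3.94538877e-01  1.82815846e+00 -4.44089210e-16
  9.18895313e-01 -9.68507163e-03]
88.4 [-2.95405712e-02  6.48308618e-01  1.42274616e+00 -4.44089210e-16
  1.07053788e+00 -1.61530317e-03]
-91.6 None
-91.6 None
14718 ((458.41815185546875, -357.2007141113281), (119.59823608398438, 28.283966064453125), 5.8385329246521) [190.80984992 192.20070543 193.30211872]
```

View pics/w2.png

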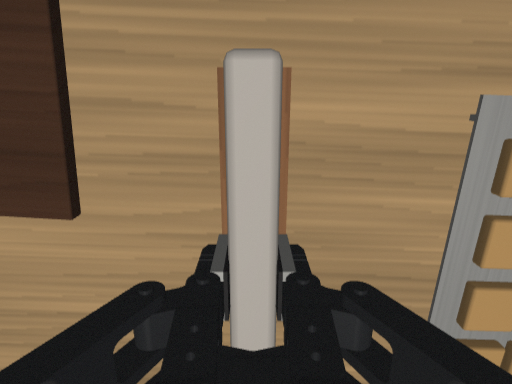

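The wrist view shows the handle squarely between the pads, straight in the tool frame (columns 225–282), with its top 12.6 mm above the TCP as expected. Next I carry it behind the biscuits and touch down on the board.

```bash
cat >> h.py <<'E'
U=np.array([np.cos(np.radians(-1.6)),np.sin(np.radians(-1.6)),0]); O=np.array([684.1,16.5,0])
def at(dist,z):  # blade centre dist mm short of rail face
    p=O-U*dist; p[2]=z; return p
def ft(n=6):
    f=[]
    for _ in range(n): f.append(bot.read_state()["ft_force"]); bot.dwell(0.02)
    f=np.mean(f,0); return np.array([f@U,f[2]])
def dist(): return float((O-bot.read_state()["ee_pos"])@U)
QB=quat(down(88.4))
E
python3 - <<'E'
from h import *
bot.move_to(at(184,180),QB); 
bot.servo_line(at(184,92),speed=100); bot.dwell(.2); f0=ft(); print("free",f0,bot.read_state()["ee_pos"])
r=bot.servo_line(at(184,79),speed=10,until_force=3)
s=bot.read_state(); print(r,s["ee_pos"],ft(),s["clock"],s["moment"])
im,P=cloud("scene"); cv2.imwrite("pics/s2.png",im[100:270,130:380].repeat(3,0).repeat(3,1))
np.save("f0.npy",f0)
E
```

```text
free [-0.16193168 -2.24236305] [500.27892277  21.66017965  92.28841006]
True [500.19022534  21.64385045  83.15083236] [-0.87330891  5.64488254] 9.8333 [0.01581639 0.17177046 0.04301596]
```

View pics/s2.png

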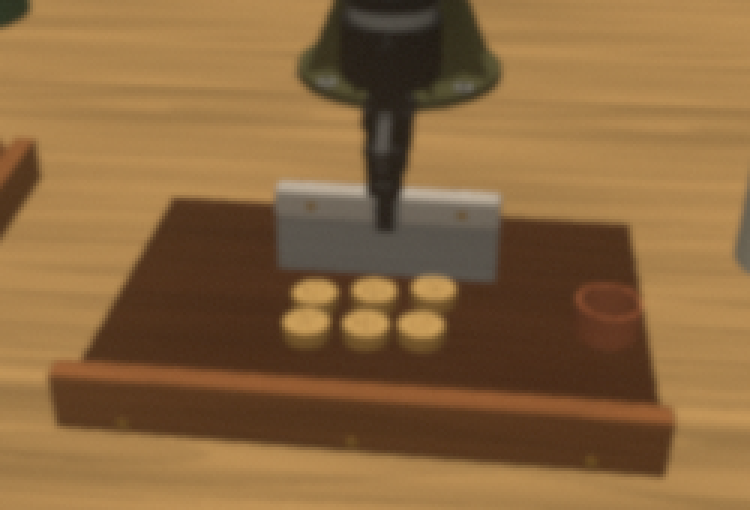

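The blade stands on the board behind both biscuit rows and spans all of them, with the cutter well clear. The contact force overshot to about 8 N, so I'll ease off and then push in.

```bash
python3 - <<'E'
from h import *
f0=np.load("f0.npy")
z=83.3
for _ in range(5):
    bot.servo_line(at(184,z),speed=10); bot.dwell(.1); f=ft()-f0; print(z,f,bot.read_state()["ee_pos"][2])
    if f[1]<4: break
    z+=0.25
r=bot.servo_line(at(120,z),speed=45,until_force=5); print(r,dist(),ft(3)-f0,bot.read_state()["ee_pos"][2])
if not r:
    r=bot.servo_line(at(82,z),speed=35,until_force=5); print(r,dist(),ft(3)-f0,bot.read_state()["ee_pos"],bot.read_state()["moment"])
np.save("z.npy",z); print(bot.read_state()["clock"])
E
```

```text
83.3 [0.55363076 0.41203104] 83.1525379851995
False 120.04408799834316 [0.58806907 0.46948571] 83.38498102697787
False 82.0251029994835 [ 0.02628543 -0.04226907] [602.08436414  18.79331407  83.3148622 ] [0.05561069 0.00380646 0.00659985]
13.3417
```

```bash
python3 - <<'E'
from h import *
z=float(np.load("z.npy"))-0.15
bot.servo_line(at(82,z),speed=10); bot.dwell(.1); print(ft()-np.load("f0.npy"))
d=82; log=[]
bot.servo_line(at(81,z),speed=10); d=81; base=ft(4)
while d>53:
    d-=0.5
    r=bot.servo_line(at(d,z),speed=10,until_force=6); f=ft(3)-base
    log.append((d,round(-f[0],2),round(f[1],2)))
    if r or -f[0]>4: break
for l in log[-14:]: print(l)
print(r,dist(),bot.read_state()["clock"],bot.read_state()["ee_pos"],len(log))
E
```

```text
[0.25073097 1.04491933]
(80.5, np.float64(1.94), np.float64(2.11))
(80.0, np.float64(2.22), np.float64(2.71))
(79.5, np.float64(1.77), np.float64(3.3))
(79.0, np.float64(2.94), np.float64(3.77))
(78.5, np.float64(3.22), np.float64(4.73))
(78.0, np.float64(3.61), np.float64(4.99))
(77.5, np.float64(4.02), np.float64(4.75))
False 77.51029482594912 16.2083 [606.62011334  18.67094739  83.17658478] 7
```

```bash
python3 - <<'E'
from h import *
print(ft()-np.load("f0.npy"))
im,P=cloud("wrist"); im2,P2=cloud("scene"); imt,Pt=cloud("top")
a=cv2.resize(im,(400,300)); b=cv2.resize(im2[150:250,160:310],(400,267)); t=cv2.resize(imt[125:225,160:330],(400,235))
c=np.zeros((600,800,3),np.uint8); c[:300,:400]=a; c[:267,400:]=b; c[300:535,:400]=t
cv2.imwrite("pics/c3.png",c); np.savez("t3.npz",P=Pt,im=imt,Ps=P2,ims=im2)
E
```

```text
[-4.76554104  7.01219964]
```

View pics/c3.png

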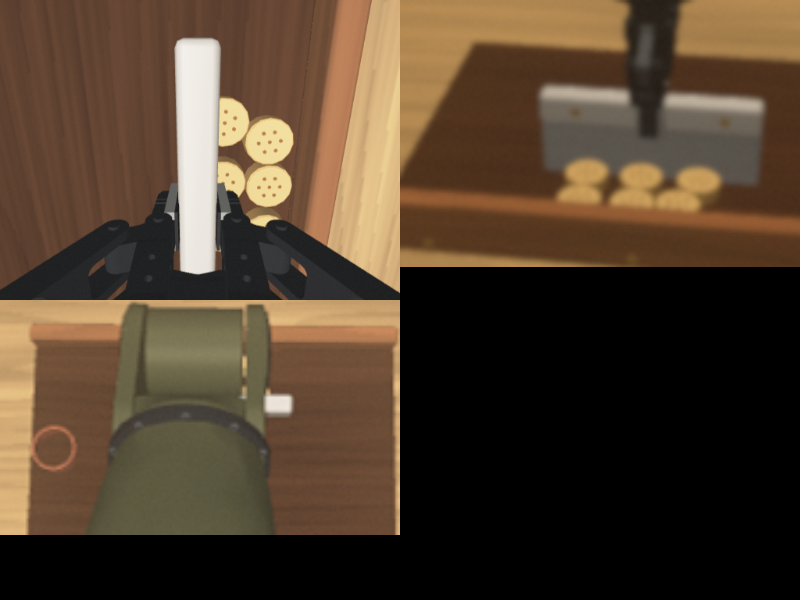

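The wrist view shows the rows nested but still short of the rail, so the 5 N is blade friction from a vertical load that built up to 7 N. I'll keep the vertical load light while feeling for the firm point.

```bash
cat > push.py <<'E'
from h import *
import sys
f0=np.load("f0.npy"); d=float(sys.argv[1]); z=float(sys.argv[2]); stop=float(sys.argv[3]); step=float(sys.argv[4]); log=[]
bot.servo_line(at(d,z),speed=10); bot.dwell(.1); f=ft(3)-f0; print("start",f)
while d>52:
    if f[1]>1.5: z+=0.06
    elif f[1]<0.5: z-=0.03
    d-=step
    r=bot.servo_line(at(d,z),speed=10,until_force=7); f=ft(3)-f0
    log.append((round(d,2),round(z,2),f.round(2).tolist()))
    if r or -f[0]>stop: break
for l in log[-16:]: print(*l)
print(r,dist(),bot.read_state()["clock"],bot.read_state()["ee_pos"],len(log))
E
python3 push.py 77.5 83.45 4 0.7
```

```text
start [-0.00464311  0.18549656]
76.8 83.42 [-0.05, 0.48]
76.1 83.39 [0.02, -0.66]
75.4 83.36 [0.13, 0.28]
74.7 83.33 [0.72, -0.05]
74.0 83.3 [-0.09, -0.05]
73.3 83.27 [-0.18, -0.01]
72.6 83.24 [-0.09, 0.04]
71.9 83.21 [-0.03, 0.38]
71.2 83.18 [-0.4, 1.73]
70.5 83.24 [-5.21, 3.7]
False 70.76095206851815 19.8583 [613.36676888  18.48049869  83.21451155] 10
```

```bash
python3 push.py 70.5 83.32 6.3 0.15
```

```text
start [-5.67800734  3.43143017]
70.35 83.38 [-6.04, 2.84]
70.2 83.44 [-6.32, 2.87]
False 70.65479850844932 20.8583 [613.47267425  18.47013107  83.21857102] 2
```

```bash
sed -i 's/if f\[1\]>1.5: z+=0.06/if f[1]>1.0: z+=0.12/' push.py; python3 push.py 70.2 83.6 7.6 0.1; python3 - <<'E'
from h import *
print(ft()-np.load("f0.npy"))
im,P=cloud("wrist"); im2,_=cloud("scene")
c=np.zeros((384,800,3),np.uint8); c[:,:512]=im; c[:192,512:]=cv2.resize(im2[150:250,160:310],(288,192)); cv2.imwrite("pics/c4.png",c)
E
```

```text
start [-5.60900879  2.01496476]
70.1 83.72 [-5.51, 1.41]
70.0 83.84 [-5.95, 0.24]
69.9 83.81 [-6.28, 0.74]
69.8 83.81 [-6.88, 0.89]
69.7 83.81 [-7.12, 1.2]
69.6 83.93 [-7.91, 0.53]
False 70.48078393103246 23.0583 [613.64773528  18.50516485  83.21320026] 6
[-7.14212493  0.78779056]
```

View pics/c4.png

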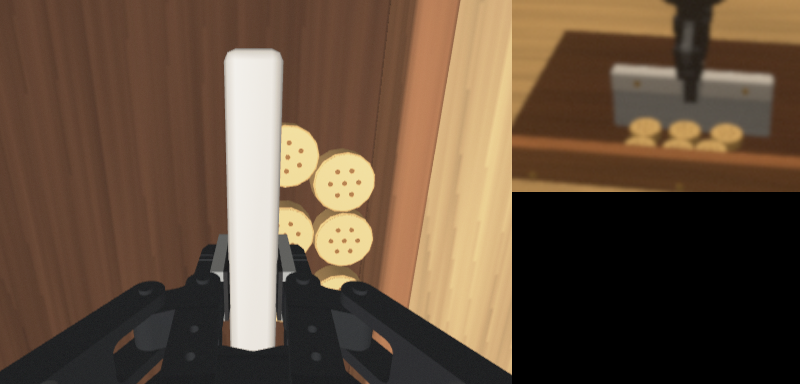

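The group came up firm: 7–8 N with the blade at 70.5 mm, rising steadily. I'll back off gently, lift, and check the layout from above.

```bash
python3 - <<'E'
from h import *
bot.servo_line(at(74,83.6),speed=10); bot.servo_line(at(115,86),speed=60); bot.servo_line(at(115,185),speed=150)
bot.move_to(at(200,185)+[0,-95,0],QB); bot.dwell(.1)
im,P=cloud("wrist"); imt,Pt=cloud("top"); np.savez("w5.npz",im=im,P=P,imt=imt,Pt=Pt); print(bot.read_state()["clock"])
c=np.zeros((600,800,3),np.uint8); c[:384,:512]=im; c[384:584,:340]=cv2.resize(imt[125:225,160:330],(340,200)); cv2.imwrite("pics/c5.png",c)
E
```

```text
26.2583
```

View pics/c5.png

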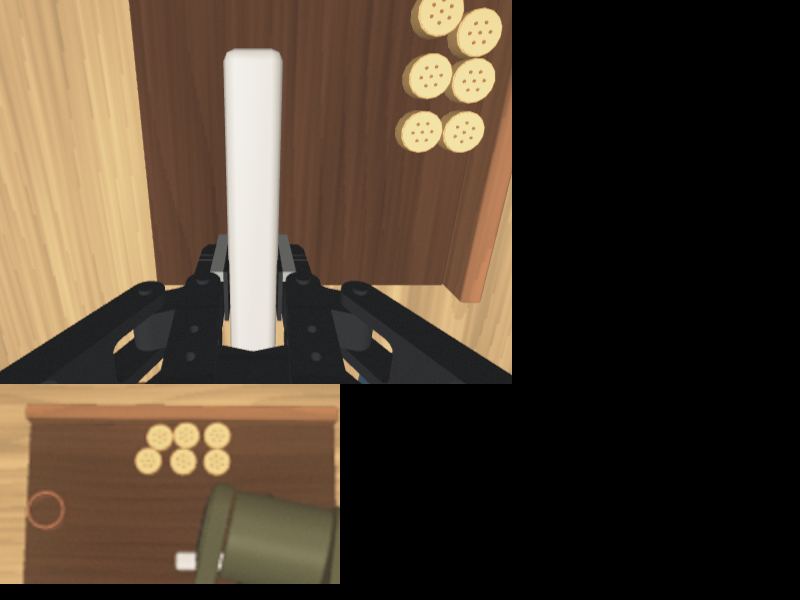

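Top view: two rows of three up against the rail, with the front centres at about rows 150–151. I'll measure the distances to the rail.

```bash
python3 - <<'E'
from h import *
D=np.load("w5.npz")
V=np.array([-U[1],U[0],0])
for im,P in((D["imt"],D["Pt"]),(D["im"],D["P"])):
    hsv=cv2.cvtColor(im,cv2.COLOR_BGR2HSV); Q=P-O; r=Q@U; y=Q@V; Z=P[...,2]
    k=(Z>45)&(Z<52)&(r>-6)&(r<26)&(np.abs(y)<200); print("rail top r",np.percentile(r[k],[1,99]).round(1) if k.any() else None)
    g=(Z>29)&(Z<36)&(r<-3)&(r>-110)&(np.abs(y)<110)&(hsv[...,2]>150)
    g=cv2.erode(g.astype(np.uint8),np.ones((3,3)))
    n,l,st,c=cv2.connectedComponentsWithStats(g,connectivity=4)
    for i in range(1,n):
        if st[i,4]>15: 
            m=l==i; print(st[i,4],"r",r[m].mean().round(1),"y",y[m].mean().round(1),"ext",np.ptp(r[m]).round(1),np.ptp(y[m]).round(1))
E
```

```text
rail top r [-0.1 19.8]
56 r -17.8 y 28.4 ext 25.7 24.7
48 r -18.2 y -51.3 ext 23.0 21.7
46 r -20.0 y -7.0 ext 17.3 24.6
55 r -51.3 y 45.2 ext 25.1 27.3
44 r -51.4 y -6.7 ext 24.5 21.5
33 r -49.0 y -49.2 ext 19.5 18.8
rail top r [ 1.8 21.1]
2770 r -34.3 y 32.9 ext 65.4 39.3
2656 r -36.1 y -6.2 ext 65.8 36.4
2240 r -36.1 y -49.5 ext 65.3 32.5
```

All six lie two deep: the front row's centres are 18 mm from the rail (touching), and the back row sits against the front. Now I return the scraper to its slot at the recorded grasp pose.

```bash
python3 - <<'E'
from h import *
g=np.load("grasp.npy"); Q=quat(down(2.0)); g[:2]=[429.3,-360.75]
bot.move_to([*g[:2],190],Q); bot.servo_line([*g[:2],125],Q,speed=100); bot.dwell(.3)
s=bot.read_state(); print(s["ee_pos"],s["ft_force"])
r=bot.servo_line([*g[:2],82],Q,speed=35,until_force=8); s=bot.read_state(); print(r,s["ee_pos"],s["ft_force"],s["clock"])
if not r:
    r=bot.servo_line([*g[:2],76],Q,speed=8,until_force=4); s=bot.read_state(); print(r,s["ee_pos"],s["ft_force"],s["moment"],s["clock"])
E
```

```text
[ 429.37778795 -360.85486957  125.3815061 ] [ 0.08627499  0.63544692 -1.25567447]
False [ 429.3759155  -360.82290782   82.21611958] [-0.41299186  0.64802485 -1.99590711] 29.8583
True [ 429.2743081  -360.76261478   77.17412109] [0.01602477 0.28165649 5.37608662] [ 0.07127086  0.15857562 -0.06249947] 30.4583
```

The edge met the slot floor at the same height as at pick-up (77.17). Now I release, withdraw and check.

```bash
python3 - <<'E'
from h import *
Q=quat(down(2.0)); p=bot.read_state()["ee_pos"]
bot.servo_line([429.3,-360.75,77.3],Q,speed=10); bot.move_gripper(40); bot.move_gripper(85); bot.dwell(.2)
bot.servo_line([429.3,-360.75,250],Q,speed=120); bot.dwell(.3)
im,P=cloud("wrist"); Z=P[...,2]; m=(np.abs(P[...,0]-424)<130)&(np.abs(P[...,1]+359)<60)&(Z>80)&(Z<97)
p=P[m]; print(cv2.minAreaRect(p[:,:2].astype(np.float32)),np.percentile(p[:,2],[2,50,98]))
imt,Pt=cloud("top"); s=bot.read_state(); print(s["clock"],s["ft_force"],s["grip_width"])
c=np.zeros((600,800,3),np.uint8); c[:384,:512]=im; c[384:584,:340]=cv2.resize(imt[125:225,160:330],(340,200)); cv2.imwrite("pics/c6.png",c)
E
```

```text
((429.8039855957031, -355.6190185546875), (178.63951110839844, 20.550933837890625), 2.353386402130127) [85.71405448 89.52077907 91.14939655]
33.75 [ 0.15476372  0.520781   -0.22273166] 85.10531684174077
```

View pics/c6.png

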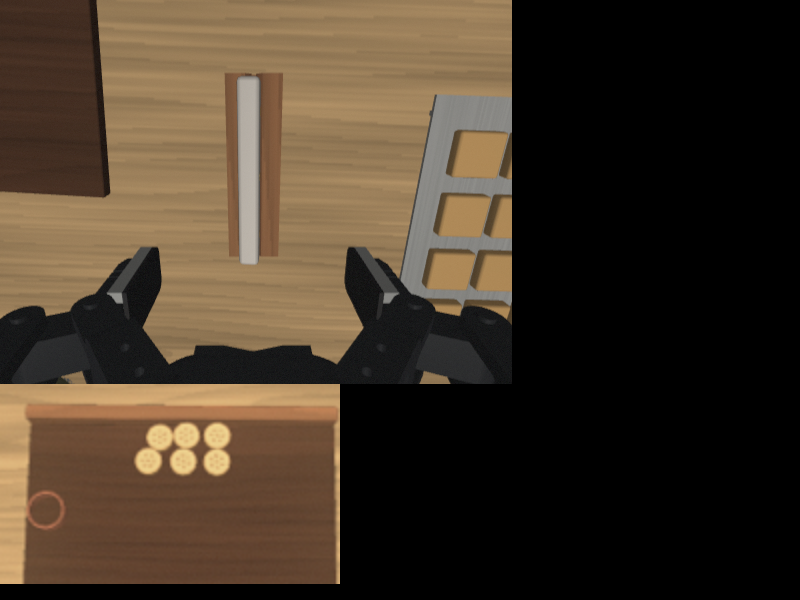

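The scraper stands in its slot with a lean of about 4° (handle shifted 5 mm), which is within the normal slot play. The biscuits are still snug at the rail and the cutter hasn't moved. I'm handing in.

```bash
python3 -c "
from rig import bot
print(bot.finish_job())"
```

```text
the job is handed in; nothing more can be done
None
```

I handed the job in at about 34 s: all six biscuits are two deep against the rail, pressed until firm at about 7–8 N, and the scraper is back in its slot, leaning about 4°; the judge's verdict was not shown.

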